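Lid the finished copper pots

TASK

Four copper pots stand open on the coppersmith's bench, and their four knobbed lids lie mixed up among them. Put each lid on the pot of its own size, knob up, so that its plug drops in and the disc lies flat and fully home on the rim. Leave the pots upright where they stand, and leave the plain disc without a knob and the shallow dish where they are.

Things in the scene. Friction and masses are not known exactly. Their poses are not given: they have to be found in the camera images.
- pot_tiny: open copper pot, round, plain straight sides, loose, upright; outer diameter 60 mm at the rim, inner 54 mm, 48 mm high, with two small brass ears that stick out 12 mm on either side, 16 mm below the rim. Origin: centre of its underside, z up, ears along its y.
- pot_small: open copper pot, round, plain straight sides, loose, upright; outer diameter 76 mm at the rim, inner 70 mm, 56 mm high, with two small brass ears that stick out 12 mm on either side, 16 mm below the rim. Origin: centre of its underside, z up, ears along its y.
- pot_medium: open copper pot, round, plain straight sides, loose, upright; outer diameter 92 mm at the rim, inner 86 mm, 64 mm high, with two small brass ears that stick out 12 mm on either side, 16 mm below the rim. Origin: centre of its underside, z up, ears along its y.
- pot_large: open copper pot, round, plain straight sides, loose, upright; outer diameter 108 mm at the rim, inner 102 mm, 72 mm high, with two small brass ears that stick out 12 mm on either side, 16 mm below the rim. Origin: centre of its underside, z up, ears along its y.
- lid_tiny: lid of pot_tiny, loose, knob up, 94 g: copper disc 68 mm across, 3 mm thick; upright brass knob in its middle, 22 mm diameter, straight; below, a tapered plug 7 mm deep, 36 mm across at its bottom, 44 at the disc. Origin: centre of the plug's underside, z up; disc top at z = 10 mm, grip on the knob 14 to 40 mm. Home on the rim its origin is 41 mm above the pot's.
- lid_small: lid of pot_small, loose, knob up, 110 g: copper disc 84 mm across, 3 mm thick; upright brass knob in its middle, 22 mm diameter, straight; below, a tapered plug 7 mm deep, 52 mm across at its bottom, 60 at the disc. Origin: centre of the plug's underside, z up; disc top at z = 10 mm, grip on the knob 14 to 40 mm. Home on the rim its origin is 49 mm above the pot's.
- lid_medium: lid of pot_medium, loose, knob up, 130 g: copper disc 100 mm across, 3 mm thick; upright brass knob in its middle, 22 mm diameter, straight; below, a tapered plug 7 mm deep, 68 mm across at its bottom, 76 at the disc. Origin: centre of the plug's underside, z up; disc top at z = 10 mm, grip on the knob 14 to 40 mm. Home on the rim its origin is 57 mm above the pot's.
- lid_large: lid of pot_large, loose, knob up, 154 g: copper disc 116 mm across, 3 mm thick; upright brass knob in its middle, 22 mm diameter, straight; below, a tapered plug 7 mm deep, 84 mm across at its bottom, 92 at the disc. Origin: centre of the plug's underside, z up; disc top at z = 10 mm, grip on the knob 14 to 40 mm. Home on the rim its origin is 65 mm above the pot's.
- blank: bystander: plain copper disc without a knob, 90 mm across, 4 mm thick, loose. Origin: centre of its underside.
- dish: bystander: shallow flared copper dish without ears, 94 mm across at the rim, 22 mm high, loose. Origin: centre of its underside.
Not all that is in view belongs to the job. What is shaped like the lid_large but turquoise is not meant. What is shaped like the lid_small but black is not meant.

How it is judged:
At the end, for the whole second after the job is handed in: Each of the four lids is at rest on the pot of its own size: its centre within 10 mm of the pot's axis, level within 0.045 rad, its height within 3 mm of lying home on the rim, and the pots standing upright and still (horizontal distance between lid_tiny and pot_tiny below 0.01 m and z of lid_tiny in the frame of pot_tiny between 0.038 and 0.044 m and angle between each of lid_tiny, lid_small, lid_medium, lid_large's own z axis and vertical below 0.045 rad and angle between each of pot_tiny, pot_small, pot_medium, pot_large's own z axis and vertical below 0.05 rad and linear speed of each of lid_tiny, pot_tiny, lid_small, pot_small, lid_medium, pot_medium, lid_large, pot_large below 0.02 m/s and horizontal distance between lid_small and pot_small below 0.01 m and z of lid_small in the frame of pot_small between 0.046 and 0.052 m and horizontal distance between lid_medium and pot_medium below 0.01 m and z of lid_medium in the frame of pot_medium between 0.054 and 0.06 m and horizontal distance between lid_large and pot_large below 0.01 m and z of lid_large in the frame of pot_large between 0.062 and 0.068 m); the robot touches nothing.
It fails at once if a pot is shoved more than 40 mm from its place, or tipped over (distance of any of pot_tiny, pot_small, pot_medium, pot_large from where it was at the start of the episode above 0.04 m or angle between any of pot_tiny, pot_small, pot_medium, pot_large's own z axis and vertical above 0.5 rad).
It fails at once if the plain disc without a knob is moved more than 40 mm from its place (distance of blank from where it was at the start of the episode above 0.04 m).
It fails at once if the shallow dish is moved more than 40 mm from its place (distance of dish from where it was at the start of the episode above 0.04 m).
It also fails if it takes over 112 s, if anything falls off the work surface, if the arm or the gripper's body presses on something with over 40 N, if the wrist force passes 120 N, or if a joint passes its speed limit or range.

ROBOT

A 6-joint arm with a two-finger parallel gripper is mounted at the origin on the work surface. World frame = base frame: x ahead of the robot, y to its left, z up, the work surface at z = 0. Lengths are in m, angles in rad, forces in N, time in s.
With the tool pointing down it reaches from about 0.3 to 0.775 m from the base axis. Payload 14.6 kg.
Tool frame: the origin (TCP) lies midway between the tips of the shut fingers; the grasp point (between the pads) lies 19 mm behind it (grasp_offset is the distance from the TCP to the grasp point, in m); z points along the fingers, y is the line along which they close (so a half turn about z gives the same grasp; the last joint's range is limited). The gripper opens to 94 mm and grips with 3 to 60 N. Pads are 16 mm wide; open, the fingers measure 119 mm over their backs; the gripper's body (75 mm by 177 mm) begins 78 mm behind the grasp point.
Start: joints at [-1.369, 0.3, 1.521, -0, 1.321, -0.067], TCP at [0.146, -0.53, 0.166] pointing down, gripper open.
Joint ranges: [-3.03, 3.03], [-0.79, 2.21], [0.23, 2.52], [-1.04, 4.18], [0, 3.07], [-2.55, 2.55]. Speed limits (rad/s): [2.22, 2.22, 2.57, 3.14, 3.14, 3.14].

INTERFACE

Orientations are given as a unit quaternion [x, y, z, w].
In Python, from plant import read_state, read_camera, camera_model, hand_in, boxes_of, regions_of, pinpoint, grasp_offset gives the robot as it stands.
- The arm moves only by the tool play_rows, never from a script. Its argument "deltas" is text: rows parted by semicolons, each of 7 numbers parted by spaces: the shift along the world's x, y, z in cm, then the turn, a rotation vector about the world's x, y, z in rad, then the opening, from -1 (shut) to 1 (fully open). In form: tx ty tz wx wy wz fingers; .... A call has 1 to 10 rows; each row is the pose to reach, as a shift and turn from the pose commanded when the call began; what a row does not reach only later rows make up. A row lasts 1/12 s, in which the tool goes at most 41.7 mm and 7.16 degrees, less where a joint would pass 70% of its speed; a pose out of reach is approached as far as the arm can. A call with a gripper value outside its range is refused whole. The fingers move at their own pace and stop on an object; the grip force is fixed at half the most. Time passes only in rows, so rows that repeat a pose let the fingers close. It gives the time, the measured TCP pose, the force, the opening and the grip force at its end, in the units of the state.
- read_state(): the state, without advancing time (a new reading comes with each control period).
- read_camera(name): name is "scene" or "top" or "wrist"; returns the picture (420x560x3 uint8, blue, green, red); there is no depth.
- camera_model(name): a dict with "vertical_fov" (degrees; the focal length in pixels is half the picture's height over the tangent of half this angle, whatever the lens; pixels are square), "cx", "cy" (the principal point, pixels), "camera_from_world" (4x4, takes a point from world to camera coordinates); the wrist camera has in their place "mount" (4x4, takes a point from camera to tool coordinates, whose origin is the TCP and whose axes are the flange's). Camera axes: x right, y down, z forward; pixel columns grow to the right and rows downward; lengths in m; the calibration is good to about 2 mm. The wrist camera is an equidistant fisheye: a pixel r from the principal point sees the ray r / f radians off the axis. A picture is of the moment at which its call begins: read the wrist's pose just before it. camera_model takes no time and is no camera call.
- hand_in(): hands the job in; it is judged then, once.
Trained networks look in the newest picture that a camera, given by its name, has taken for a name from the list of things; names that differ only in an ending like _2 or _b are one class to them, and where a whole thing is asked for, a point or a joint stands for the part that bears it (a point fixed in the world has none). Each returns a list of dicts, best first, with "score" (0 to 1); they miss things now and then, are a little off and sometimes report something else, mostly with a low value. They report only what shows in the picture. A call takes as long as a camera call. They do not tell look-alikes from the thing itself.
- boxes_of(query, camera): "centre" ([column, row] in pixels, amid what is visible of it).
- regions_of(query, camera): "pixels" (420x560 bool, what is visible of it) and "centre" ([column, row] in pixels, amid what is visible of it).
- pinpoint(query, camera): "centre" ([column, row] in pixels: a listed point, or the origin of a listed thing).
The state is a dict: "t": time; "joint_pos": joint angles; "qd": joint speeds; "effort": joint torques, N m; "tcp_pos": TCP position; "tcp_rot": TCP orientation; "wrist_force": force on the tool from outside, world axes, zero at the start; "moment": the same for the moment, N m; "width": opening from 0.0 (shut) to 1.0 (fully open); "grip_force": force on a finger pad.
Only numpy, scipy, OpenCV 4.12 (cv2) and the standard library are available. Lean on these libraries where they do the work, as an engineer would, in place of code of your own. Each camera call takes 0.05 s, during which the arm holds its last target. There are 200 camera calls.

## Working session

There is one attempt and no reset: what is moved stays moved. The work goes in short steps, Python scripts to look and compute and a tool call to move; the robot and the scene stay as the last step left them, time stands still between calls to the robot, and variables do not carry over. Pictures are saved under pics/ and viewed, at most 14 in all, crops included, and the job is handed in when it is done.

Besides the shell and the picture viewer there is one more tool, called after "Request:" by a JSON object that holds its "method" and its "body". play_rows: Moves the arm, as the interface text tells. Its arguments: {"type":"object","properties":{"deltas":{"type":"string"}},"required":["deltas"]}

```bash
mkdir -p pics
cat > h.py <<'E'
import numpy as np, cv2
from plant import *
def ray(cam,px):
    m=camera_model(cam); f=210/np.tan(np.radians(m["vertical_fov"])/2)
    T=np.linalg.inv(np.array(m["camera_from_world"]))
    d=np.array([(px[0]-m["cx"])/f,(px[1]-m["cy"])/f,1.]); return T[:3,3],T[:3,:3]@d
def at(cam,px,z):
    o,d=ray(cam,px); return o+d*(z-o[2])/d[2]
E
python3 - <<'E'
from h import *
for c in("top","scene"): cv2.imwrite(f"pics/{c}0.png",read_camera(c))
print(read_state()["t"], ray("top",(280,210)))
H=dict(tiny=48,small=56,medium=64,large=72)
for n in H:
  for k in("pot_","lid_"):
    r=pinpoint(k+n,"top"); b=boxes_of(k+n,"top")
    for x in r[:4]: print(k+n,"pin",round(x["score"],2),np.round(x["centre"]),at("top",x["centre"],0)[:2].round(3))
    for x in b[:4]: print(k+n,"box",round(x["score"],2),np.round(x["centre"]),at("top",x["centre"],H[n]/1000 if k=="pot_" else .01)[:2].round(3))
E
```

```text
0.1 (array([ 0.40484873, -0.00985378,  1.15150537]), array([ 0.06203411,  0.00473409, -0.99809795]))
pot_tiny pin 0.59 [189. 152.] [0.645 0.255]
pot_tiny pin 0.41 [308. 156.] [ 0.629 -0.086]
pot_tiny pin 0.17 [131. 210.] [0.478 0.418]
pot_tiny box 0.89 [185. 149.] [0.644 0.255]
lid_tiny pin 0.84 [198. 216.] [0.46  0.228]
lid_tiny box 0.92 [196. 216.] [0.461 0.232]
lid_tiny box 0.15 [245. 153.] [0.639 0.094]
pot_small pin 0.8 [428. 217.] [ 0.453 -0.418]
pot_small box 0.68 [429. 218.] [ 0.447 -0.403]
lid_small pin 0.79 [131. 165.] [0.609 0.42 ]
lid_small pin 0.78 [132. 213.] [0.472 0.416]
lid_small box 0.7 [132. 211.] [0.477 0.412]
lid_small box 0.55 [128. 165.] [0.606 0.425]
pot_medium pin 0.64 [253. 218.] [0.454 0.073]
pot_medium box 0.83 [250. 217.] [0.454 0.077]
lid_medium pin 0.94 [363. 213.] [ 0.467 -0.239]
lid_medium pin 0.19 [368. 156.] [ 0.627 -0.256]
lid_medium box 0.56 [367. 214.] [ 0.462 -0.248]
pot_large pin 0.94 [369. 154.] [ 0.635 -0.26 ]
pot_large pin 0.7 [186. 152.] [0.645 0.264]
pot_large box 0.86 [373. 153.] [ 0.621 -0.252]
pot_large box 0.23 [180. 151.] [0.633 0.262]
lid_large pin 0.74 [166. 266.] [0.323 0.316]
lid_large pin 0.62 [245. 153.] [0.639 0.093]
lid_large box 0.79 [245. 151.] [0.644 0.092]
lid_large box 0.7 [169. 270.] [0.31  0.307]
lid_large box 0.6 [185. 148.] [0.653 0.264]
```

View pics/top0.png

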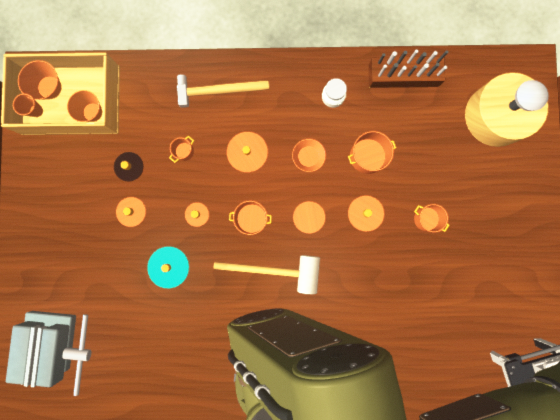

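View pics/scene0.png

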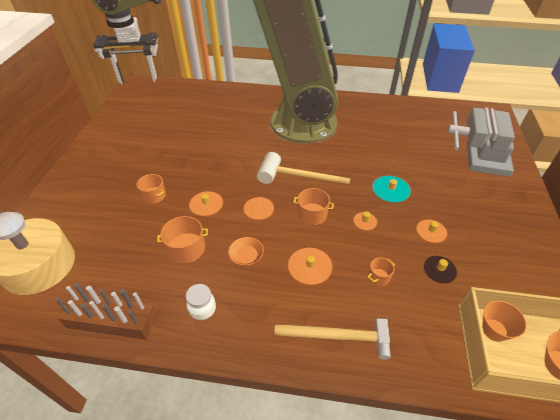

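```bash
cat > fit.py <<'E'
from h import *
from scipy.optimize import minimize
S=4
def proj(cam,P):
    m=camera_model(cam); f=210/np.tan(np.radians(m["vertical_fov"])/2); T=np.array(m["camera_from_world"])
    q=P@T[:3,:3].T+T[:3,3]; return np.c_[q[:,0]/q[:,2]*f+m["cx"],q[:,1]/q[:,2]*f+m["cy"]]
a=np.linspace(0,2*np.pi,60,endpoint=False)
def circ(x,y,z,r): return np.c_[x+r*np.cos(a),y+r*np.sin(a),0*a+z]
D=dict(tiny=(60,48,68),small=(76,56,84),medium=(92,64,100),large=(108,72,116))
def model(n,x,y):
    o,h,d=np.array(D[n[4:]])/1000
    if n[:3]=="pot": return [np.r_[circ(x,y,h,o/2),circ(x,y,.0,o/2*.97)]]
    return [np.r_[circ(x,y,.010,d/2),circ(x,y,.007,d/2)],np.r_[circ(x,y,.01,.011),circ(x,y,.042,.011)]]
def obs(cam,lidlike):
    im=cv2.imread(f"pics/{cam}0.png"); hsv=cv2.cvtColor(im,cv2.COLOR_BGR2HSV)
    lo,hi=((4,170,120),(30,255,255)) if lidlike else ((4,170,120),(17,255,255))
    return hsv,im
def fit(n,p0,cams=("top","scene"),thr=150):
    res={}
    def cost(p):
        c=0
        for cam,(mk,off) in M.items():
            r=np.zeros(mk.shape,np.uint8)
            for P in model(n,*p):
                q=cv2.convexHull(((proj(cam,P)-off+.5)*S).astype(np.float32)); cv2.fillConvexPoly(r,q.round().astype(np.int32),1)
            c+=1-(r&mk).sum()/(r|mk).sum()
        return c/len(M)
    out=[]
    for use in [cams]+[(c,) for c in cams]:
        M={}
        for cam in use:
            im=cv2.imread(f"pics/{cam}0.png").astype(float)
            c=proj(cam,np.array([[*p0,.03]]))[0].astype(int); w=48 if cam=="top" else 60
            off=np.maximum(c-w//2-4,0); cr=im[off[1]:c[1]+w//2+4,off[0]:c[0]+w//2+4]
            cr=cv2.resize(cr,None,fx=S,fy=S,interpolation=cv2.INTER_LINEAR)
            mk=(cr[...,2]>thr).astype(np.uint8)
            k,l,st,ce=cv2.connectedComponentsWithStats(mk)
            mk=(l==1+np.argmin(np.hypot(*(ce[1:]-(c-off)*S).T)-0.02*st[1:,4]**.5*0)).astype(np.uint8)
            if n[:3]=="pot": mk=cv2.morphologyEx(mk,cv2.MORPH_OPEN,np.ones((25,25)))
            M[cam]=(mk,off)
        s=minimize(cost,p0,method="Nelder-Mead",options=dict(initial_simplex=np.array(p0)+np.array([[0,0],[.012,0],[0,.012]]),xatol=2e-4))
        out.append((s.x.round(4),round(s.fun,3)))
    return out
G={"pot_tiny":(.644,.255),"pot_small":(.447,-.403),"pot_medium":(.454,.077),"pot_large":(.621,-.252),
"lid_tiny":(.461,.232),"lid_small":(.474,.414),"lid_medium":(.465,-.245),"lid_large":(.642,.093)}
if __name__=="__main__":
    for n,p in G.items(): print(n,*[f"{x} {e}" for x,e in fit(n,p)])
E
python3 - <<'E'
import cv2;im=cv2.imread('pics/top0.png')
for p in [(190,170),(246,140),(373,150),(405,153),(432,218),(131,205),(220,190),(163,160),(300,230),(181,150)]: print(p,im[p[1],p[0]])
E
python3 fit.py
```

```text
(190, 170) [ 39  85 160]
(246, 140) [ 90 190 254]
(373, 150) [ 88 185 254]
(405, 153) [ 35  77 152]
(432, 218) [ 83 178 254]
(131, 205) [ 84 181 254]
(220, 190) [ 39  86 166]
(163, 160) [ 40  86 164]
(300, 230) [ 75 154 248]
(181, 150) [ 85 179 254]
pot_tiny [0.6294 0.2819] 0.822 [0.6822 0.2234] 0.846 [0.637  0.2819] 0.78
pot_small [ 0.449  -0.4129] 0.388 [ 0.465 -0.427] 0.721 [ 0.448  -0.4133] 0.051
pot_medium [0.4524 0.0764] 0.639 [0.4822 0.1052] 0.694 [0.4529 0.0759] 0.578
pot_large [ 0.6278 -0.2529] 0.442 [ 0.6352 -0.2606] 0.529 [ 0.6271 -0.2527] 0.349
lid_tiny [0.4403 0.2442] 0.922 [0.4415 0.2118] 0.848 [0.461 0.232] 1.0
lid_small [0.456  0.4226] 0.885 [0.456  0.4226] 0.771 [0.474 0.414] 1.0
lid_medium [ 0.468  -0.2393] 0.564 [ 0.4458 -0.258 ] 0.671 [ 0.4677 -0.2385] 0.455
lid_large [0.6448 0.0888] 0.606 [0.636 0.108] 0.576 [0.6467 0.0897] 0.634
```

```bash
sed -i 's/thr=150/thr=205/' fit.py; python3 fit.py
```

```text
pot_tiny [0.641  0.2568] 0.779 [0.641  0.2568] 0.559 [0.644 0.255] 1.0
pot_small [ 0.4493 -0.4166] 0.461 [ 0.4493 -0.4169] 0.141 [ 0.399  -0.4492] 0.769
pot_medium [0.4493 0.0656] 0.531 [0.45   0.0653] 0.214 [0.3995 0.0706] 0.839Traceback (most recent call last):
  File "fit.py", line 47, in <module>
    for n,p in G.items(): print(n,*[f"{x} {e}" for x,e in fit(n,p)])
                                                          ~~~^^^^^
  File "fit.py", line 41, in fit
    s=minimize(cost,p0,method="Nelder-Mead",options=dict(initial_simplex=np.array(p0)+np.array([[0,0],[.012,0],[0,.012]]),xatol=2e-4))
    res = _minimize_neldermead(fun, x0, args, callback, bounds=bounds,
                               **options)
    fxr = func(xr)
    fx = function(np.copy(x), *(wrapper_args + args))
  File "fit.py", line 25, in cost
    q=cv2.convexHull(((proj(cam,P)-off+.5)*S).astype(np.float32)); cv2.fillConvexPoly(r,q.round().astype(np.int32),1)
                       ~~~~^^^^^^^
  File "fit.py", line 5, in proj
    m=camera_model(cam); f=210/np.tan(np.radians(m["vertical_fov"])/2); T=np.array(m["camera_from_world"])
ValueError: time passes only in moves, steps and waits
```

```bash
cat > fit.py <<'E'
from h import *
from scipy.optimize import minimize
S=4
CM={c:camera_model(c) for c in("top","scene")}
def proj(cam,P):
    m=CM[cam]; f=210/np.tan(np.radians(m["vertical_fov"])/2); T=np.array(m["camera_from_world"])
    q=P@T[:3,:3].T+T[:3,3]; return np.c_[q[:,0]/q[:,2]*f+m["cx"],q[:,1]/q[:,2]*f+m["cy"]]
a=np.linspace(0,2*np.pi,60,endpoint=False)
def circ(x,y,z,r): return np.c_[x+r*np.cos(a),y+r*np.sin(a),0*a+z]
D=dict(tiny=(60,48,68),small=(76,56,84),medium=(92,64,100),large=(108,72,116))
def model(n,x,y):
    o,h,d=np.array(D[n[4:]])/1000
    if n[:3]=="pot": return [np.r_[circ(x,y,h,o/2),circ(x,y,.0,o/2*.97)]]
    return [np.r_[circ(x,y,.010,d/2),circ(x,y,.007,d/2)],np.r_[circ(x,y,.01,.011),circ(x,y,.042,.011)]]
def fit(n,p0,masks):
    def cost(p,use):
        c=0
        for cam in use:
            mk,off=M[cam]; r=np.zeros(mk.shape,np.uint8)
            for P in model(n,*p):
                cv2.fillConvexPoly(r,cv2.convexHull(((proj(cam,P)-off+.5)*S).astype(np.float32)).round().astype(np.int32),1)
            c+=1-(r&mk).sum()/(r|mk).sum()
        return c/len(use)
    M={}
    for cam,m in masks.items():
        c=proj(cam,np.array([[*p0,.03]]))[0].astype(int); off=np.maximum(c-40,0)
        cr=cv2.resize(m[off[1]:c[1]+40,off[0]:c[0]+40].astype(np.float32),None,fx=S,fy=S)
        mk=(cr>.5).astype(np.uint8)
        if n[:3]=="pot": mk=cv2.morphologyEx(mk,cv2.MORPH_OPEN,cv2.getStructuringElement(2,(45,45)))
        M[cam]=(mk,off)
    out=[]
    for use in [list(M)]+[[c] for c in M]:
        s=minimize(cost,p0,args=(use,),method="Nelder-Mead",options=dict(initial_simplex=np.array(p0)+np.array([[0,0],[.012,0],[0,.012]]),xatol=2e-4))
        out.append(f"{use[0] if len(use)<2 else 'both'} {s.x.round(4)} {s.fun:.2f}")
    return out
G={"pot_tiny":(.644,.255),"pot_small":(.447,-.406),"pot_medium":(.454,.077),"pot_large":(.621,-.252),
"lid_tiny":(.461,.232),"lid_small":(.474,.414),"lid_medium":(.465,-.245),"lid_large":(.642,.093)}
if __name__=="__main__":
  for n,p in G.items():
    ms={}
    for cam in CM:
        c=proj(cam,np.array([[*p,.03]]))[0]
        R=[r for r in regions_of(n,cam) if np.hypot(*(np.array(r["centre"])-c))<16]
        if R: ms[cam]=R[0]["pixels"]
    if ms: print(n,*fit(n,p,ms))
    else: print(n,"none")
E
python3 fit.py; python3 -c "
from plant import *;s=read_state();print(s['t'],s['tcp_rot'],s['wrist_force'],s['width']);print(camera_model('wrist'))"
```

```text
pot_tiny both [0.6469 0.27  ] 0.11 top [0.6469 0.2692] 0.09 scene [0.6441 0.27  ] 0.11
pot_small both [ 0.4486 -0.4125] 0.08 top [ 0.4506 -0.4151] 0.10 scene [ 0.4478 -0.4128] 0.06
pot_medium both [0.4534 0.0772] 0.09 top [0.4535 0.0773] 0.07 scene [0.452  0.0774] 0.10
pot_large both [ 0.6288 -0.2524] 0.06 top [ 0.6295 -0.2531] 0.05 scene [ 0.6266 -0.2535] 0.07
lid_tiny both [0.4662 0.2307] 0.07 top [0.4663 0.2307] 0.04 scene [0.4661 0.2308] 0.10
lid_small both [0.4753 0.4173] 0.06 top [0.4757 0.4171] 0.04 scene [0.4753 0.4175] 0.08
lid_medium both [ 0.4649 -0.2428] 0.06 top [ 0.4648 -0.243 ] 0.07 scene [ 0.4658 -0.2421] 0.06
lid_large both [0.6428 0.0895] 0.03 top [0.6428 0.0889] 0.03 scene [0.6426 0.0902] 0.03
1.7 [ 9.90980398e-01  1.34006907e-01  1.45380909e-06 -1.16354753e-05] [-1.11075412  0.31920531 -0.25704846] 0.9966868516748149
{'vertical_fov': 65.70646984690485, 'cx': 279.96563324315554, 'cy': 208.86648001640586, 'mount': array([[ 2.84317517e-04, -9.67918892e-01, -2.51262688e-01,
         7.34410169e-02],
       [ 9.99999897e-01,  1.86334942e-04,  4.13751754e-04,
         5.18182200e-04],
       [-3.53659121e-04, -2.51262780e-01,  9.67918845e-01,
        -2.18696291e-01],
       [ 0.00000000e+00,  0.00000000e+00,  0.00000000e+00,
         1.00000000e+00]])}
```

Request:
{"method": "play_rows", "body": {"deltas": "31.9 28.7 -2 0 0 0 0.2;31.9 28.7 -2 0 0 0 0.2;31.9 28.7 -2 0 0 0 0.2;31.9 28.7 -2 0 0 0 0.2;31.9 28.7 -2 0 0 0 0.2;31.9 28.7 -2 0 0 0 0.2;31.9 28.7 -2 0 0 0 0.2;31.9 28.7 -2 0 0 0 0.2;31.9 28.7 -2 0 0 0 0.2;31.9 28.7 -2 0 0 0 0.2"}}

```text
t: 2.53
tcp_pos: [0.4567, -0.2502, 0.1466]
tcp_rot: [0.991, 0.134, 0.0, 0.0]
wrist_force: [0.3, -0.6, -0.5]
width: 0.603
grip_force: 0.0
```

Run:
```python
from h import *
s=read_state(); print(s["t"],s["tcp_pos"],s["tcp_rot"],s["joint_pos"])
cv2.imwrite("pics/w1.png",read_camera("wrist"))
from scipy.spatial.transform import Rotation as R
m=camera_model("wrist"); M=np.array(m["mount"]); f=210/np.tan(np.radians(m["vertical_fov"])/2)
T=np.eye(4); T[:3,:3]=R.from_quat(s["tcp_rot"]).as_matrix(); T[:3,3]=s["tcp_pos"]
C=np.linalg.inv(T@M)
for z in(.01,.042):
  p=C@[.465,-.243,z,1]; r=np.hypot(p[0],p[1]); th=np.arctan2(r,p[2]); print(m["cx"]+f*th*p[0]/r,m["cy"]+f*th*p[1]/r)
```

```text
2.5333 [ 0.45674929 -0.25016635  0.14657084] [9.90984380e-01 1.33977280e-01 1.54166572e-04 1.54718472e-04] [-5.71400779e-01  2.51501935e-01  1.62877369e+00 -3.72967514e-05
  1.26088164e+00  7.30644178e-01]
275.0686450124554 183.8942368196621
274.6255083644475 189.4534185823014
```

View pics/w1.png

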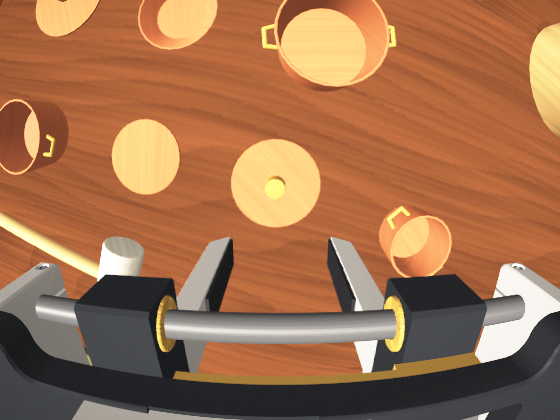

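Request:
{"method": "play_rows", "body": {"deltas": "0 0 0 0 0 0 0.2;0 0 0 0 0 0 0.2"}}

```text
t: 2.75
tcp_pos: [0.4556, -0.2515, 0.1463]
tcp_rot: [0.991, 0.135, -0.0, -0.0]
wrist_force: [-0.4, 0.2, 0.5]
width: 0.597
grip_force: 0.0
```

Request:
{"method": "play_rows", "body": {"deltas": "0.9 0.85 -3 0 0 0 0.2;0.9 0.85 -6 0 0 0 0.2;0.9 0.85 -9 0 0 0 0.2;0.9 0.85 -11 0 0 0 0.2;0.9 0.85 -12 0 0 0 0.2;0.9 0.85 -12.9 0 0 0 0.2;0.9 0.85 -12.9 0 0 0 0.2;0.9 0.85 -12.9 0 0 0 -1;0.9 0.85 -12.9 0 0 0 -1;0.9 0.85 -12.9 0 0 0 -1"}}

```text
t: 3.58
tcp_pos: [0.465, -0.2438, 0.0186]
tcp_rot: [0.991, 0.134, 0.001, 0.001]
wrist_force: [-0.1, -0.5, 0.1]
width: 0.423
grip_force: 0.0
```

Request:
{"method": "play_rows", "body": {"deltas": "0 0 0 0 0 0 -1;0 0 0 0 0 0 -1;0 0 0 0 0 0 -1"}}

```text
t: 3.83
tcp_pos: [0.4646, -0.2434, 0.0178]
tcp_rot: [0.991, 0.134, 0.0, 0.0]
wrist_force: [-0.9, -0.2, 0.2]
width: 0.211
grip_force: 0.0
```

Request:
{"method": "play_rows", "body": {"deltas": "0 0 0 0 0 0 -1;0 0 0 0 0 0 -1;0 0 0 0 0 0 -1"}}

```text
t: 4.08
tcp_pos: [0.4645, -0.2433, 0.0174]
tcp_rot: [0.991, 0.134, -0.0, -0.0]
wrist_force: [-0.7, 0.3, 0.6]
width: 0.014
grip_force: 0.0
```

Run:
```python
from h import *
cv2.imwrite("pics/w2.png",read_camera("wrist"))
im=read_camera("scene"); cv2.imwrite("pics/s2.png",cv2.resize(im[100:300,100:340],None,fx=2.5,fy=2.5))
print(grasp_offset)
```

```text
0.0188
```

View pics/w2.png

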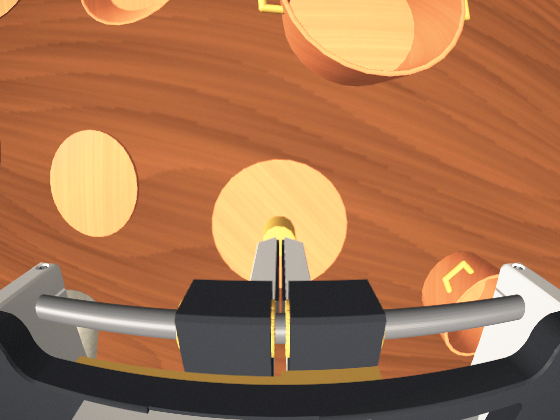

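View pics/s2.png

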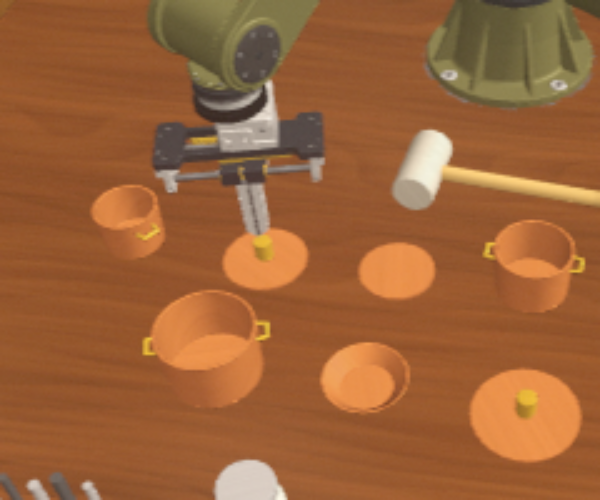

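```bash
cat >> h.py <<'E'
from scipy.spatial.transform import Rotation as R
def wproj(s,P,m=None):
    m=m or camera_model("wrist"); M=np.array(m["mount"]); f=210/np.tan(np.radians(m["vertical_fov"])/2)
    T=np.eye(4); T[:3,:3]=R.from_quat(s["tcp_rot"]).as_matrix(); T[:3,3]=s["tcp_pos"]
    C=np.linalg.inv(T@M); o=[]
    for q in P:
        p=C@[*q,1]; r=np.hypot(p[0],p[1]); th=np.arctan2(r,p[2]); o.append((m["cx"]+f*th*p[0]/r,m["cy"]+f*th*p[1]/r))
    return np.array(o)
E
python3 - <<'E'
from h import *
s=read_state(); print(s["tcp_pos"],s["tcp_rot"],s["joint_pos"],s["wrist_force"],s["width"])
t=np.array(s["tcp_pos"]); Z=R.from_quat(s["tcp_rot"]).as_matrix()[:,2]; print(Z)
m=camera_model("wrist"); m["mount"]=np.array(m["mount"]); print(m["mount"])
print("tcp, 3cm behind, disc, knobtop",wproj(s,[t,t-.03*Z,[.465,-.243,.01],[.465,-.243,.042]],m).round())
mt=camera_model("scene"); f=210/np.tan(np.radians(mt["vertical_fov"])/2); q=np.array(mt["camera_from_world"])@[*t,1]
print((np.array([q[0]/q[2]*f+mt["cx"],q[1]/q[2]*f+mt["cy"]])-100)*2.5)
E
```

```text
[ 0.46448379 -0.24336486  0.01742778] [ 9.90982744e-01  1.33989557e-01 -9.64317267e-06 -1.88365853e-05] [-5.52484992e-01  4.18793770e-01  1.73663133e+00  2.02652859e-05
  9.86206351e-01  7.49512640e-01] [ 0.28833507 -0.08614897  0.85807121] 0.00237629471744744
[-2.41602469e-05  3.47492931e-05 -9.99999999e-01]
[[ 2.84314603e-04 -9.67918887e-01 -2.51262705e-01  7.34410097e-02]
 [ 9.99999897e-01  1.86328265e-04  4.13765849e-04  5.18199834e-04]
 [-3.53674436e-04 -2.51262797e-01  9.67918840e-01 -2.18696327e-01]
 [ 0.00000000e+00  0.00000000e+00  0.00000000e+00  1.00000000e+00]]
tcp, 3cm behind, disc, knobtop [[279. 232.]
 [279. 247.]
 [279. 228.]
 [279. 243.]]
[262.5373941  251.23496614]
```

```bash
python3 - <<'E'
from h import *
m=camera_model("wrist"); s=dict(tcp_rot=[0,0,0,1],tcp_pos=[0,0,0])
for L in(0,.01,.02,.03,.04): print(L,[wproj(s,[[x,y,-L]],m)[0].round().tolist() for x,y in((.008,.028),(.008,-.028),(-.008,.028),(.008,0.011),(-.008,.011))])
E
python3 - <<'E'
import cv2
a=cv2.imread('pics/w1.png')[215:335,190:370];b=cv2.imread('pics/w2.png')[195:315,190:370]
cv2.imwrite('pics/c12.png',cv2.resize(cv2.hconcat([a,b]),None,fx=2.2,fy=2.2))
E
```

```text
0 [[319.0, 221.0], [239.0, 221.0], [318.0, 242.0], [295.0, 221.0], [294.0, 242.0]]
0.01 [[320.0, 225.0], [238.0, 225.0], [320.0, 247.0], [295.0, 225.0], [295.0, 247.0]]
0.02 [[322.0, 230.0], [236.0, 230.0], [321.0, 253.0], [296.0, 230.0], [296.0, 253.0]]
0.03 [[324.0, 235.0], [234.0, 235.0], [323.0, 258.0], [297.0, 235.0], [296.0, 259.0]]
0.04 [[327.0, 240.0], [231.0, 240.0], [325.0, 265.0], [298.0, 240.0], [297.0, 265.0]]
```

View pics/c12.png

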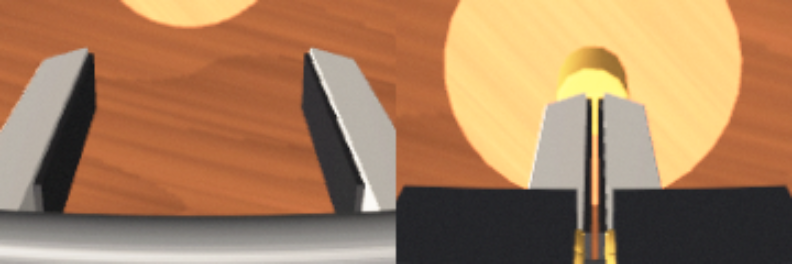

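Request:
{"method": "play_rows", "body": {"deltas": "0 0 0 0 0 0 0.2;0 0 0 0 0 0 0.2;0 0 0 0 0 0 0.2;0 0 0 0 0 0 0.2;0 0 0 0 0 0 0.2;0 0 -0.8 0 0 0 0.2;0 0 -1.5 0 0 0 0.2;0 0 -2.2 0 0 0 0.2;0 0 -2.4 0 0 0 0.2;0 0 -2.4 0 0 0 0.2"}}

```text
t: 5.02
tcp_pos: [0.464, -0.2431, -0.0076]
tcp_rot: [0.991, 0.134, -0.001, -0.001]
wrist_force: [-0.0, 0.3, -0.6]
width: 0.595
grip_force: 0.0
```

Request:
{"method": "play_rows", "body": {"deltas": "0 0 0 0 0 0 -1;0 0 0 0 0 0 -1;0 0 0 0 0 0 -1;0 0 0 0 0 0 -1;0 0 0 0 0 0 -1;0 0 0 0 0 0 -1"}}

```text
t: 5.52
tcp_pos: [0.4645, -0.2434, -0.0064]
tcp_rot: [0.991, 0.134, 0.0, 0.0]
wrist_force: [0.4, 0.1, 1.0]
width: 0.223
grip_force: 30.0
```

Run:
```python
from h import *
s=read_state(); print(s["tcp_pos"],s["width"],s["grip_force"])
a=read_camera("wrist")[130:330,130:430]
im=read_camera("scene")[150:250,150:300]; cv2.imwrite("pics/c3.png",cv2.hconcat([cv2.resize(a,None,fx=1.3,fy=1.3),cv2.resize(im,(390,260))]))
```

```text
[ 0.46453768 -0.24338304 -0.00641795] 0.2233817568592757 30.02981722354889
```

View pics/c3.png

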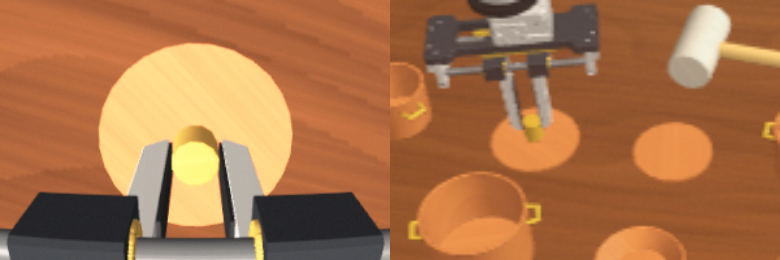

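Request:
{"method": "play_rows", "body": {"deltas": "0 0 1 0 0 0 -1;0 0 3 0 0 0 -1;0 0 6 0 0 0 -1;0 0 9 0 0 0 -1;0 0 10 0 0 0 -1;0 0 10 0 0 0 -1"}}

```text
t: 6.12
tcp_pos: [0.4656, -0.244, 0.0962]
tcp_rot: [0.991, 0.134, 0.002, 0.002]
wrist_force: [-1.0, 0.2, -1.9]
width: 0.225
grip_force: 30.0
```

Request:
{"method": "play_rows", "body": {"deltas": "-0.1 2 0 0 0 0 -1;-0.3 5 0 0 0 0 -1;-0.4 9 0 0 0 0 -1;-0.5 13 0 0 0 0 -1;-0.7 17 0 0 0 0 -1;-0.8 21 0 0 0 0 -1;-0.9 25 0 0 0 0 -1;-1 28 0 0 0 0 -1;-1.1 30.5 0 0 0 0 -1;-1.15 32 0 0 0 0 -1"}}

```text
t: 6.95
tcp_pos: [0.4517, 0.0789, 0.0919]
tcp_rot: [0.991, 0.135, -0.001, -0.0]
wrist_force: [0.2, -0.5, -1.1]
width: 0.217
grip_force: 30.0
```

Request:
{"method": "play_rows", "body": {"deltas": "0 0 0 0 0 0 -1;0 0 0 0 0 0 -1"}}

```text
t: 7.12
tcp_pos: [0.4523, 0.0768, 0.0922]
tcp_rot: [0.991, 0.135, -0.001, 0.0]
wrist_force: [-0.1, -0.1, -0.5]
width: 0.222
grip_force: 30.0
```

Run:
```python
from h import *
s=read_state(); print(s["tcp_pos"],s["tcp_rot"],s["width"],s["grip_force"],s["wrist_force"])
a=read_camera("wrist"); cv2.imwrite("pics/w4.png",a)
t=s["tcp_pos"]; k=(t[0]+.0004,t[1]+.0006)
print(wproj(s,[[*k,t[2]+.0064+.01],[*k,t[2]+.0064+.042],[.4534,.0772,.064]],camera_model("wrist")).round(1))
```

```text
[0.45225732 0.07683065 0.09220587] [ 9.90872460e-01  1.34798923e-01 -1.00880797e-03  1.34850185e-05] 0.22196206665353113 29.99967187643051 [-0.09802474 -0.11188665 -0.53813745]
[[278.3 238.8]
 [278.1 258. ]
 [279.1 218.8]]
```

View pics/w4.png

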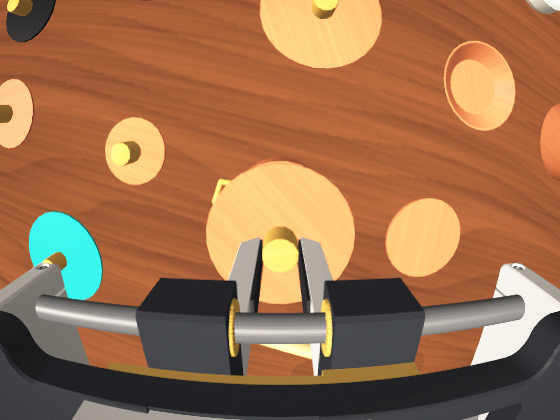

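Request:
{"method": "play_rows", "body": {"deltas": "0.05 0 -1 0 0 0 -1;0.05 0 -2 0 0 0 -1;0.05 0 -2.8 0 0 0 -1;0.05 0 -3.4 0 0 0 -1;0.05 0 -3.8 0 0 0 -1;0.05 0 -4 0 0 0 -1;0.05 0 -4.1 0 0 0 -1;0.05 0 -4.1 0 0 0 -1;0.05 0 -4.1 0 0 0 -1"}}

```text
t: 7.92
tcp_pos: [0.4537, 0.0767, 0.0527]
tcp_rot: [0.991, 0.134, 0.0, 0.0]
wrist_force: [-0.0, -0.2, -0.3]
width: 0.223
grip_force: 30.0
```

Request:
{"method": "play_rows", "body": {"deltas": "0 0 0 0 0 0 0;0 0 0 0 0 0 0;0 0 0 0 0 0 0;0 0 0 0 0 0 0;0 0 2 0 0 0 0;0 0 5 0 0 0 0;0 0 8 0 0 0 0;0 0 11 0 0 0 0;0 0 11 0 0 0 0.2;0 0 11 0 0 0 0.2"}}

```text
t: 8.75
tcp_pos: [0.4541, 0.0767, 0.1636]
tcp_rot: [0.991, 0.134, 0.002, 0.0]
wrist_force: [0.5, 0.0, -0.7]
width: 0.589
grip_force: 0.0
```

Run:
```python
from h import *
s=read_state(); print(s["tcp_pos"],s["tcp_rot"],s["width"],s["grip_force"],s["wrist_force"])
a=read_camera("wrist"); im=read_camera("scene")[160:260,200:350]; cv2.imwrite("pics/c5.png",cv2.hconcat([cv2.resize(a,(400,300)),cv2.resize(im,(400,300))]))
print(wproj(s,[[.4534,.0772,.067],[.4534,.0772,.099],[.4534,.0772,.064]],camera_model("wrist")).round(1))
```

```text
[0.45413042 0.07672486 0.16364976] [9.90976098e-01 1.34030188e-01 1.50899122e-03 6.37480063e-05] 0.5889751762968866 0.0 [ 0.45234635  0.03184362 -0.65598696]
[[278.6 201.5]
 [278.5 209.6]
 [278.6 200.9]]
```

View pics/c5.png

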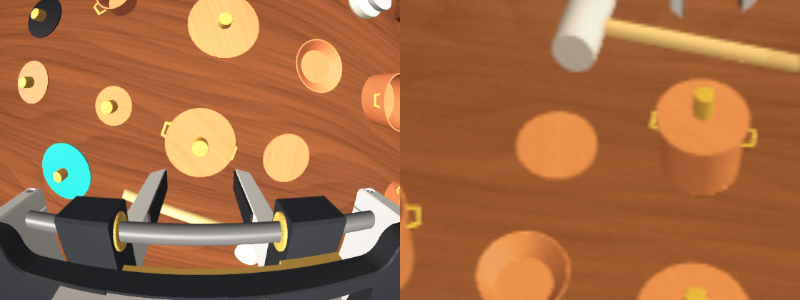

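Request:
{"method": "play_rows", "body": {"deltas": "0.4 4 -1 0 0 0 0.2;0.8 8 -3 0 0 0 0.2;1.2 12 -5 0 0 0 0.2;1.2 15.4 -7 0 0 0 0.2;1.2 15.4 -9 0 0 0 0.2;1.2 15.4 -10 0 0 0 0.2;1.2 15.4 -10 0 0 0 0.2;1.2 15.4 -10 0 0 0 0.2"}}

```text
t: 9.52
tcp_pos: [0.4653, 0.2297, 0.0623]
tcp_rot: [0.991, 0.134, -0.001, 0.0]
wrist_force: [0.8, -0.0, 0.6]
width: 0.598
grip_force: 0.0
```

Request:
{"method": "play_rows", "body": {"deltas": "0.1 0.1 -2 0 0 0 0.2;0.1 0.1 -4 0 0 0 0.2;0.1 0.1 -5.5 0 0 0 0.2;0.1 0.1 -6.5 0 0 0 0.2;0.1 0.1 -7.1 0 0 0 0.2;0.1 0.1 -7.1 0 0 0 0.2;0.1 0.1 -7.1 0 0 0 -1;0.1 0.1 -7.1 0 0 0 -1;0.1 0.1 -7.1 0 0 0 -1;0.1 0.1 -7.1 0 0 0 -1"}}

```text
t: 10.35
tcp_pos: [0.4668, 0.2318, -0.0079]
tcp_rot: [0.991, 0.134, 0.001, -0.0]
wrist_force: [-0.7, 0.3, -0.5]
width: 0.356
grip_force: 0.0
```

Request:
{"method": "play_rows", "body": {"deltas": "0 0 0 0 0 0 -1;0 0 0 0 0 0 -1;0 0 0 0 0 0 -1;0 0 0 0 0 0 -1"}}

```text
t: 10.68
tcp_pos: [0.4666, 0.2317, -0.0083]
tcp_rot: [0.991, 0.134, 0.0, -0.0]
wrist_force: [0.6, -0.3, 3.7]
width: 0.222
grip_force: 30.0
```

Request:
{"method": "play_rows", "body": {"deltas": "0 0 1 0 0 0 -1;0 0 3 0 0 0 -1;0 0 5.5 0 0 0 -1;0 0 7.5 0 0 0 -1;1.5 0.3 8.5 0 0 0 -1;4 0.9 8.5 0 0 0 -1;7.5 1.5 8.5 0 0 0 -1;11 2.3 8.5 0 0 0 -1;14 3 8.5 0 0 0 -1;16.5 3.5 8.5 0 0 0 -1"}}

```text
t: 11.52
tcp_pos: [0.633, 0.2669, 0.0768]
tcp_rot: [0.991, 0.134, -0.0, -0.0]
wrist_force: [-0.8, -0.3, -0.4]
width: 0.219
grip_force: 30.0
```

Request:
{"method": "play_rows", "body": {"deltas": "1 0.2 0 0 0 0 -1;1.5 0.3 0 0 0 0 -1;1.5 0.3 0 0 0 0 -1;1.5 0.3 0 0 0 0 -1"}}

```text
t: 11.85
tcp_pos: [0.6459, 0.2696, 0.0766]
tcp_rot: [0.991, 0.134, -0.0, 0.0]
wrist_force: [0.2, -0.0, 0.2]
width: 0.224
grip_force: 30.0
```

Run:
```python
from h import *
s=read_state(); print(s["t"],s["tcp_pos"],s["tcp_rot"],s["width"],s["grip_force"],s["wrist_force"])
```

```text
11.85 [0.64588503 0.26959571 0.07656875] [ 9.90971994e-01  1.34068812e-01 -2.41124061e-04  4.23023794e-05] 0.22445754886587863 29.995511770248413 [ 0.21974225 -0.02309606  0.20119143]
```

Request:
{"method": "play_rows", "body": {"deltas": "0.05 0 -1 0 0 0 -1;0.05 0 -2 0 0 0 -1;0.05 0 -2.8 0 0 0 -1;0.05 0 -3.5 0 0 0 -1;0.05 0 -4 0 0 0 -1;0.05 0 -4.2 0 0 0 -1;0.05 0 -4.3 0 0 0 -1;0.05 0 -4.3 0 0 0 -1;0.05 0 -4.3 0 0 0 -1"}}

```text
t: 12.6
tcp_pos: [0.6472, 0.2697, 0.0338]
tcp_rot: [0.991, 0.134, 0.0, -0.0]
wrist_force: [0.3, -0.5, -1.7]
width: 0.224
grip_force: 30.0
```

Request:
{"method": "play_rows", "body": {"deltas": "0 0 0 0 0 0 0;0 0 0 0 0 0 0;0 0 0 0 0 0 0;0 0 0 0 0 0 0;0 0 2 0 0 0 0;0 0 5 0 0 0 0;0 0 8 0 0 0 0;0 0 11 0 0 0 0;0 0 11 0 0 0 0.2;0 0 11 0 0 0 0.2"}}

```text
t: 13.43
tcp_pos: [0.6477, 0.2699, 0.1455]
tcp_rot: [0.991, 0.134, 0.002, -0.0]
wrist_force: [-0.5, 0.2, -0.9]
width: 0.587
grip_force: 0.0
```

Run:
```python
from h import *
s=read_state(); print(s["tcp_pos"],s["width"],s["wrist_force"])
a=read_camera("wrist"); im=read_camera("scene")[220:295,330:430]; cv2.imwrite("pics/c6.png",cv2.hconcat([cv2.resize(a,(400,300)),cv2.resize(im,(400,300))]))
```

```text
[0.64770828 0.26989505 0.14549939] 0.5868742279744878 [-0.49067242  0.20147134 -0.89834181]
```

View pics/c6.png

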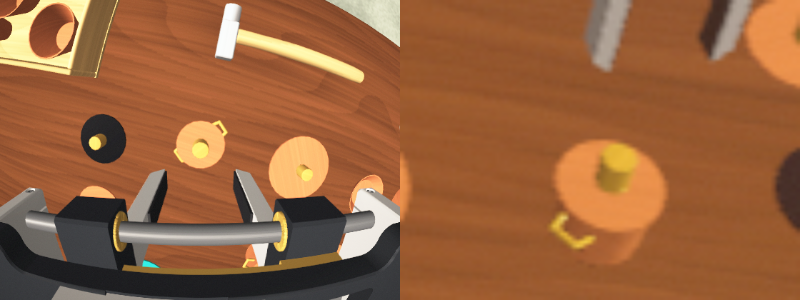

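Request:
{"method": "play_rows", "body": {"deltas": "-0.1 -4 0 0 0 0 0.2;-0.2 -8 0 0 0 0 0.2;-0.3 -12 -2 0 0 0 0.2;-0.4 -15.5 -4 0 0 0 0.2;-0.4 -18 -6 0 0 0 0.2;-0.4 -18 -8 0 0 0 0.2;-0.4 -18 -8 0 0 0 0.2;-0.4 -18 -8 0 0 0 0.2"}}

```text
t: 14.2
tcp_pos: [0.6421, 0.0897, 0.0621]
tcp_rot: [0.991, 0.134, -0.002, -0.0]
wrist_force: [0.5, -0.1, 0.4]
width: 0.603
grip_force: 0.0
```

Request:
{"method": "play_rows", "body": {"deltas": "0.05 0 -2 0 0 0 0.2;0.05 0 -4 0 0 0 0.2;0.05 0 -5.5 0 0 0 0.2;0.05 0 -6.5 0 0 0 0.2;0.05 0 -7.1 0 0 0 0.2;0.05 0 -7.1 0 0 0 0.2;0.05 0 -7.1 0 0 0 -1;0.05 0 -7.1 0 0 0 -1;0.05 0 -7.1 0 0 0 -1;0.05 0 -7.1 0 0 0 -1"}}

```text
t: 15.03
tcp_pos: [0.6438, 0.0897, -0.0068]
tcp_rot: [0.991, 0.134, 0.001, 0.0]
wrist_force: [-0.8, 0.4, 0.3]
width: 0.353
grip_force: 0.0
```

Request:
{"method": "play_rows", "body": {"deltas": "0 0 0 0 0 0 -1;0 0 0 0 0 0 -1;0 0 0 0 0 0 -1;0 0 0 0 0 0 -1;0 0 0 0 0 0 -1"}}

```text
t: 15.45
tcp_pos: [0.6436, 0.0896, -0.0073]
tcp_rot: [0.991, 0.134, 0.0, 0.0]
wrist_force: [-0.4, -0.7, 4.0]
width: 0.223
grip_force: 30.0
```

Request:
{"method": "play_rows", "body": {"deltas": "0 0 1 0 0 0 -1;0 0 3 0 0 0 -1;0 0 6 0 0 0 -1;0 0 8.5 0 0 0 -1;0 0 10 0 0 0 -1;-0.1 -1.5 10 0 0 0 -1;-0.2 -4.5 10 0 0 0 -1;-0.3 -8 10 0 0 0 -1;-0.5 -12 10 0 0 0 -1;-0.7 -16 10 0 0 0 -1"}}

```text
t: 16.28
tcp_pos: [0.6354, -0.0724, 0.0915]
tcp_rot: [0.991, 0.134, -0.001, -0.0]
wrist_force: [0.8, -0.1, -1.9]
width: 0.22
grip_force: 30.0
```

Request:
{"method": "play_rows", "body": {"deltas": "-0.2 -4 0 0 0 0 -1;-0.3 -8 0 0 0 0 -1;-0.5 -12 0 0 0 0 -1;-0.6 -15 0 0 0 0 -1;-0.7 -17 0 0 0 0 -1;-0.7 -18 0 0 0 0 -1;-0.7 -18.2 0 0 0 0 -1;-0.7 -18.2 0 0 0 0 -1;-0.7 -18.2 0 0 0 0 -1"}}

```text
t: 17.03
tcp_pos: [0.6295, -0.2511, 0.0922]
tcp_rot: [0.991, 0.135, -0.0, -0.0]
wrist_force: [0.3, 1.1, -2.5]
width: 0.22
grip_force: 30.0
```

Descend to z ≈ 0.0585.

Request:
{"method": "play_rows", "body": {"deltas": "0 -0.1 -0.8 0 0 0 -1;0 -0.1 -1.6 0 0 0 -1;0 -0.1 -2.3 0 0 0 -1;0 -0.1 -2.8 0 0 0 -1;0 -0.1 -3.1 0 0 0 -1;0 -0.1 -3.3 0 0 0 -1;0 -0.1 -3.4 0 0 0 -1;0 -0.1 -3.4 0 0 0 -1;0 -0.1 -3.4 0 0 0 -1"}}

```text
t: 17.78
tcp_pos: [0.6296, -0.2534, 0.0587]
tcp_rot: [0.991, 0.134, 0.0, 0.0]
wrist_force: [-0.2, -0.5, -1.9]
width: 0.221
grip_force: 30.0
```

Request:
{"method": "play_rows", "body": {"deltas": "0 0 0 0 0 0 0;0 0 0 0 0 0 0;0 0 0 0 0 0 0;0 0 0 0 0 0 0;0 0 2 0 0 0 0;0 0 5 0 0 0 0;0 0 8 0 0 0 0;0 0 11 0 0 0 0;0 0 11 0 0 0 0.2;0 0 11 0 0 0 0.2"}}

```text
t: 18.62
tcp_pos: [0.6301, -0.2536, 0.1703]
tcp_rot: [0.991, 0.134, 0.001, 0.001]
wrist_force: [-0.7, -0.5, -1.2]
width: 0.584
grip_force: 0.0
```

Run:
```python
from h import *
s=read_state(); print(s["tcp_pos"],s["width"],s["wrist_force"])
a=read_camera("wrist"); im=read_camera("scene")[190:280,130:250]; cv2.imwrite("pics/c7.png",cv2.hconcat([cv2.resize(a,(400,300)),cv2.resize(im,(400,300))]))
```

```text
[ 0.63008948 -0.25364392  0.1702838 ] 0.584054405782892 [-0.66005393 -0.49175971 -1.23227429]
```

View pics/c7.png

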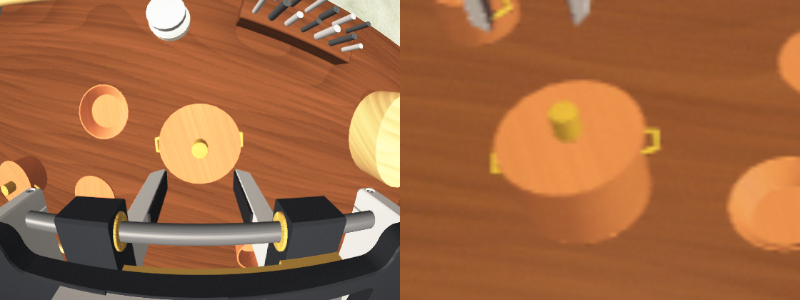

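Request:
{"method": "play_rows", "body": {"deltas": "-0.9 4 0 0 0 0 0.2;-1.8 8 0 0 0 0 0.2;-2.7 12 0 0 0 0 0.2;-3.6 16 0 0 0 0 0.2;-4.5 20 0 0 0 0 0.2;-5.4 24 0 0 0 0 0.2;-6.3 28 0 0 0 0 0.2;-7.2 32 0 0 0 0 0.2;-8.1 36 0 0 0 0 0.2;-9 40 0 0 0 0 0.2"}}

```text
t: 19.55
tcp_pos: [0.538, 0.1483, 0.1671]
tcp_rot: [0.991, 0.134, -0.001, 0.0]
wrist_force: [1.7, -0.7, 0.6]
width: 0.595
grip_force: 0.0
```

Request:
{"method": "play_rows", "body": {"deltas": "-0.9 4 0 0 0 0 0.2;-1.8 8 0 0 0 0 0.2;-2.7 12 -1 0 0 0 0.2;-3.6 16 -3 0 0 0 0.2;-4.5 20 -5 0 0 0 0.2;-5.4 24 -7 0 0 0 0.2;-6.2 27 -9 0 0 0 0.2;-6.2 27 -9 0 0 0 0.2;-6.2 27 -9 0 0 0 0.2;-6.2 27 -9 0 0 0 0.2"}}

```text
t: 20.38
tcp_pos: [0.4772, 0.416, 0.0776]
tcp_rot: [0.991, 0.134, -0.001, 0.001]
wrist_force: [-0.0, -0.2, -0.9]
width: 0.599
grip_force: 0.0
```

Request:
{"method": "play_rows", "body": {"deltas": "0 0 0 0 0 0 0.2;0 0 0 0 0 0 0.2"}}

```text
t: 20.55
tcp_pos: [0.4784, 0.4156, 0.0794]
tcp_rot: [0.991, 0.133, 0.001, -0.0]
wrist_force: [-0.4, 0.1, -0.8]
width: 0.602
grip_force: 0.0
```

Target (0.4753, 0.4173, −0.008).

Request:
{"method": "play_rows", "body": {"deltas": "-0.3 0.15 -2 0 0 0 0.2;-0.3 0.15 -4 0 0 0 0.2;-0.3 0.15 -6 0 0 0 0.2;-0.3 0.15 -7.7 0 0 0 0.2;-0.3 0.15 -8.4 0 0 0 0.2;-0.3 0.15 -8.8 0 0 0 0.2;-0.3 0.15 -8.8 0 0 0 -1;-0.3 0.15 -8.8 0 0 0 -1;-0.3 0.15 -8.8 0 0 0 -1;-0.3 0.15 -8.8 0 0 0 -1"}}

```text
t: 21.38
tcp_pos: [0.4749, 0.4184, -0.0085]
tcp_rot: [0.991, 0.134, 0.001, -0.0]
wrist_force: [-1.3, 0.2, -0.6]
width: 0.356
grip_force: 0.0
```

Request:
{"method": "play_rows", "body": {"deltas": "0 0 0 0 0 0 -1;0 0 0 0 0 0 -1;0 0 0 0 0 0 -1;0 0 0 0 0 0 -1;0 0 0 0 0 0 -1"}}

```text
t: 21.8
tcp_pos: [0.4747, 0.4183, -0.0091]
tcp_rot: [0.991, 0.134, 0.0, -0.0]
wrist_force: [-0.6, -1.6, 6.6]
width: 0.222
grip_force: 30.0
```

Request:
{"method": "play_rows", "body": {"deltas": "0 0 1 0 0 0 -1;0 0 3 0 0 0 -1;0 0 6 0 0 0 -1;0 0 9 0 0 0 -1;0 0 12 0 0 0 -1;0 0 14 0 0 0 -1;0 0 15 0 0 0 -1;-0.1 -2 15 0 0 0 -1;-0.2 -5 15 0 0 0 -1;-0.3 -9 15 0 0 0 -1"}}

```text
t: 22.63
tcp_pos: [0.4705, 0.3281, 0.1394]
tcp_rot: [0.991, 0.135, -0.001, 0.0]
wrist_force: [1.8, -0.9, -1.3]
width: 0.226
grip_force: 30.0
```

Request:
{"method": "play_rows", "body": {"deltas": "-0.1 -4 0 0 0 0 -1;-0.2 -8 0 0 0 0 -1;-0.3 -12 0 0 0 0 -1;-0.5 -16 0 0 0 0 -1;-0.6 -20 0 0 0 0 -1;-0.7 -24 0 0 0 0 -1;-0.9 -28 0 0 0 0 -1;-1 -32 0 0 0 0 -1;-1.1 -36 0 0 0 0 -1;-1.3 -40 0 0 0 0 -1"}}

```text
t: 23.47
tcp_pos: [0.4577, -0.0736, 0.1401]
tcp_rot: [0.991, 0.134, -0.0, -0.0]
wrist_force: [0.4, 0.4, -1.2]
width: 0.224
grip_force: 30.0
```

Request:
{"method": "play_rows", "body": {"deltas": "-0.1 -4 0 0 0 0 -1;-0.2 -8 0 0 0 0 -1;-0.3 -12 0 0 0 0 -1;-0.5 -16 0 0 0 0 -1;-0.6 -20 0 0 0 0 -1;-0.7 -24 0 0 0 0 -1;-0.9 -28 0 0 0 0 -1;-1 -31 0 0 0 0 -1;-1.1 -33 0 0 0 0 -1;-1.1 -33 0 0 0 0 -1"}}

```text
t: 24.3
tcp_pos: [0.4462, -0.4049, 0.139]
tcp_rot: [0.991, 0.132, -0.001, -0.001]
wrist_force: [-0.3, 0.3, -2.2]
width: 0.221
grip_force: 30.0
```

Request:
{"method": "play_rows", "body": {"deltas": "0 0 0 0 0 0 -1;0 0 0 0 0 0 -1"}}

```text
t: 24.47
tcp_pos: [0.4474, -0.401, 0.1399]
tcp_rot: [0.991, 0.134, -0.0, -0.001]
wrist_force: [-0.4, 0.0, -0.2]
width: 0.221
grip_force: 30.0
```

Request:
{"method": "play_rows", "body": {"deltas": "0.05 -0.6 -1 0 0 0 -1;0.05 -1.2 -3 0 0 0 -1;0.05 -1.2 -5 0 0 0 -1;0.05 -1.2 -6 0 0 0 -1;0.05 -1.2 -6 0 0 0 -1;0.05 -1.2 -6 0 0 0 -1"}}

```text
t: 24.97
tcp_pos: [0.4482, -0.4135, 0.0805]
tcp_rot: [0.991, 0.134, -0.0, -0.0]
wrist_force: [-0.3, -1.0, -0.7]
width: 0.22
grip_force: 30.0
```

Run:
```python
from h import *
s=read_state(); print(s["tcp_pos"],s["width"],s["wrist_force"])
```

```text
[ 0.44816847 -0.41345271  0.08052809] 0.21950044390043832 [-0.32650367 -1.02669604 -0.69098233]
```

Request:
{"method": "play_rows", "body": {"deltas": "0 0.05 -1 0 0 0 -1;0 0.05 -1.9 0 0 0 -1;0 0.05 -2.7 0 0 0 -1;0 0.05 -3.3 0 0 0 -1;0 0.05 -3.7 0 0 0 -1;0 0.05 -3.95 0 0 0 -1;0 0.05 -3.95 0 0 0 -1;0 0.05 -3.95 0 0 0 -1"}}

```text
t: 25.63
tcp_pos: [0.4481, -0.4135, 0.0411]
tcp_rot: [0.991, 0.134, 0.0, 0.0]
wrist_force: [0.1, 1.2, -0.8]
width: 0.222
grip_force: 30.0
```

Request:
{"method": "play_rows", "body": {"deltas": "0 0 0 0 0 0 0;0 0 0 0 0 0 0;0 0 0 0 0 0 0;0 0 0 0 0 0 0;0 0 2 0 0 0 0;0 0 5 0 0 0 0;0 0 8 0 0 0 0;0 0 12 0 0 0 0;-3 -3 12 0 0 0 0.2;-7 -5 12 0 0 0 0.2"}}

```text
t: 26.47
tcp_pos: [0.3826, -0.4629, 0.1635]
tcp_rot: [0.991, 0.136, 0.001, 0.002]
wrist_force: [-0.6, -0.3, -1.2]
width: 0.588
grip_force: 0.0
```

Run:
```python
from h import *
s=read_state(); print(s["t"],s["tcp_pos"],s["width"],s["wrist_force"])
read_camera("scene");im=read_camera("scene"); cv2.imwrite("pics/c8.png",cv2.resize(im[140:310,110:430],(800,425)))
for n,p in dict(tiny=(.6469,.2697),small=(.4486,-.4127),medium=(.4534,.0772),large=(.6288,-.2525)).items():
  z={"tiny":48,"small":56,"medium":64,"large":72}[n]/1000
  for cam in("top","scene"):
    for r in boxes_of("lid_"+n,cam)[:3]: print(n,cam,round(r["score"],2),at(cam,r["centre"],z+.003)[:2].round(3),p)
```

```text
26.4667 [ 0.38259732 -0.46292621  0.16348531] 0.5875907677963013 [-0.5958067  -0.31279394 -1.15177132]
tiny top 0.92 [0.459 0.223] (0.6469, 0.2697)
tiny top 0.15 [0.631 0.09 ] (0.6469, 0.2697)
tiny scene 0.97 [0.644 0.276] (0.6469, 0.2697)
small top 0.7 [0.474 0.394] (0.4486, -0.4127)
small top 0.55 [0.598 0.406] (0.4486, -0.4127)
small scene 0.75 [0.636 0.416] (0.4486, -0.4127)
small scene 0.64 [ 0.457 -0.407] (0.4486, -0.4127)
medium top 0.56 [ 0.459 -0.236] (0.4534, 0.0772)
medium scene 0.89 [0.454 0.07 ] (0.4534, 0.0772)
large top 0.79 [0.631 0.087] (0.6288, -0.2525)
large top 0.7 [0.316 0.289] (0.6288, -0.2525)
large top 0.6 [0.639 0.249] (0.6288, -0.2525)
large scene 0.94 [0.38  0.298] (0.6288, -0.2525)
large scene 0.64 [ 0.63  -0.256] (0.6288, -0.2525)
```

View pics/c8.png

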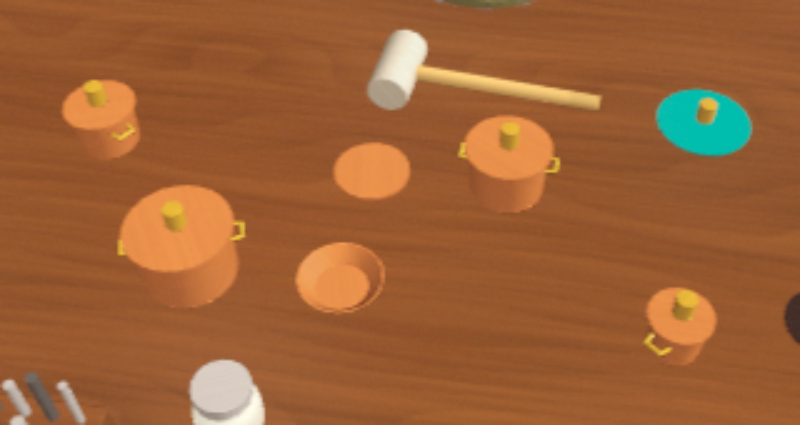

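All four lids look flat on their own pots, and the gripper is clear of everything.

```bash
python3 -c "
from plant import *;print(hand_in())"
```

```text
the job is handed in; nothing more can be done
None
```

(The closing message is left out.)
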